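# Lock the lid of a pottery transit case with its cam stud

### The arm

A 7-joint arm with a two-finger parallel gripper is mounted at the origin on the work surface. World frame = base frame: x ahead of the robot, y to its left, z up, the work surface at z = 0. Lengths are in mm, angles in rad, forces in N, time in s.
With the tool pointing down it reaches from about 400 to 875 mm from the base axis. Payload 4.4 kg.
Tool frame: the origin (TCP) lies where the fingers leave the gripper's body, on its centre line; the fingertips stand 73 mm ahead of it and the grasp point (between the pads) lies 54 mm ahead of it; z points along the fingers, y is the line along which they close (so a half turn about z gives the same grasp; the last joint's range is limited). The gripper opens to 85 mm and grips with 20 to 120 N. Pads are 22 mm wide; open, the fingers measure 114 mm over their backs; the gripper's body (76 mm by 85 mm) begins 54 mm behind the grasp point. The pads swing forward as they close: fully open they stand 13 mm farther back than shut.
Start: joints at [1.157, 0.628, 0.038, 1.517, -0.027, 0.996, -0.02], TCP at [221.565, -611.086, 303.913] pointing down, gripper open.
Joint ranges: [-3.06, 3.06], [-0.37, 2.12], [-1.25, 1.32], [0.18, 2.47], [-1.1, 4.24], [0.23, 1.98], [-2.94, 2.94]. Speed limits (rad/s): [2.57, 2.57, 3.14, 3.14, 3.14, 3.14, 3.14].

### API

Orientations are given as [roll, pitch, yaw] about the fixed x, y, z axes, in that order (R = Rz(yaw) Ry(pitch) Rx(roll)).
In Python, from cell import ctrl gives the robot as it stands.
- The arm moves only by the tool send_rows, never from a script. Its argument "rows" is a list that holds one entry, the list of rows, each a list of 6 numbers: the shift along the tool's x, y, z in cm, then the turn, a rotation vector about the tool's x, y, z in rad. In form: [[[tx, ty, tz, wx, wy, wz], ...]]. A call has 1 to 10 rows; each row is the pose to reach, as a shift and turn from the pose commanded when the call began, along the tool's axes at that moment; what a row does not reach only later rows make up. A row lasts 1/10 s, in which the tool goes at most 50 mm and 8.59 degrees, less where a joint would pass 70% of its speed; a pose out of reach is approached as far as the arm can. A call with a gripper value outside its range is refused whole. "grip" is the closure in counts, from 0 (fully open) to 255 (shut), set as the call begins (left out, the last holds). The fingers move at their own pace and stop on an object; the grip force is fixed at half the most. Time passes only in rows, so rows that repeat a pose let the fingers close. It gives the time, the measured TCP pose, the force, the opening and the grip force at its end, in the units of the state.
- ctrl.read_state(): the state, without advancing time (a new reading comes with each control period).
- ctrl.get_image(name): name is "scene" or "top"; returns a dict with "pixels" (480x640x3 uint8, red, green, blue), "fx", "fy", "cx", "cy" (pixels), "D" ([k1, k2, p1, p2, k3] as OpenCV has them; the pictures are not rectified), "extrinsics" (4x4, takes a point from camera to world coordinates). Camera axes: x right, y up, looking along -z (the intrinsics and any distortion apply to the point x, -y, -z); pixel columns grow to the right and rows downward; lengths in mm; the calibration is good to about 2 mm. A picture is of the moment at which its call begins. There is no depth.
- ctrl.finish_job(): hands the job in; it is judged then, once.
The state is a dict: "clock": time; "qpos": joint angles; "qd": joint speeds; "tau": joint torques, N m; "eef_pos": TCP position; "tool_rot": TCP orientation; "force": force on the tool from outside, world axes, zero at the start; "torque": the same for the moment, N m; "width": finger opening in mm; "gripper_force": force on a finger pad.
Only numpy, scipy, OpenCV 4.12 (cv2) and the standard library are available. Lean on these libraries where they do the work, as an engineer would, in place of code of your own. Each camera call takes 0.05 s, during which the arm holds its last target. There are 200 camera calls.

### The job

Shut the lid of the blue pottery case, then take the orange winged cam stud from its wooden stand, push it in through the spring cup on the lid and give it a quarter turn clockwise so that it locks the lid down, and let go. Feel for the slot and push gently: the socket under the lid cracks if it is forced. Leave the pots around the case alone.

Things in the scene. Friction and masses are not known exactly. Their poses are not given: they have to be found in the camera images.
- case: Blue transit case, 240 (x) x 280 (y) x 100 mm high without the lid, fixed to the table. Origin: centre of its underside; z up; front faces -x; the lid hinges on its far (+x) rim. More than 30 N between the stud and the case (its lid, cup and socket included) cracks it.
- socket (a point): Nominal centre of the top of the brass socket plate inside the case: case x -80, y 0, z 92 mm. It is set roughly: its real centre is 2 to 4 mm off to one side or the other along case x and up to 4 mm off along case y (not measured); it does not yield to the stud. Its slot, centred on it, is 10 mm along case x, 25 mm along case y, 9 mm deep (6 mm plate, 3 mm ribs); the stud's bar passes only along case y.
- notch (a point): Nominal centre of the notch under the socket plate, case x -80, y 0, z 86 mm. With its top below the ribs (z 83 mm) the stud's bar can be turned 90 degrees clockwise seen from above (stops block counterclockwise and overturning); let up there, it springs 3 mm up into the notch along case x.
- lid (a joint): Lid of the case, 240 x 280 x 8 mm, hinge along the case's y at case x +120, z 100 mm. 0 rad = shut, grows as the front edge rises; starts ajar at 0.35 to 0.7. A stiff hinge holds it where it is left; a light push (some 2 N) down on the front edge shuts it.
- lid_edge (a point): Point on the top of the lid, 11 mm behind the middle of its front edge (229 mm from the hinge); moves with the lid. 108 mm above the table when shut.
- lid_hole (a point): Centre of the top rim of the steel spring cup on the lid (ring 46 mm outside, 36 inside, 12 mm above the lid) round a 36 mm square hole; moves with the lid; at case x -80, y 0, z 120 mm when shut. It sinks up to 11.5 mm when pressed: 2 N to start, then 0.8 N per mm: 6 N when locked, 8.4 N when the bar just clears the ribs, 11.2 N at the end, then solid.
- stud: Loose cam stud, 72 mm tall, about 80 g, upright in the stand. Origin: centre of the underside of its foot; z up along its axis. Foot: flat steel bar 22 mm along x, 7 mm along y, 6 mm high. Shank 8 mm thick from z 6 to 35 mm. Black flange 52 mm across from 35 to 40 mm. Orange wing from 40 to 72 mm. Turned when locked so that its x lies along case x.
- stud_wing (a point): Middle of the orange wing of the stud (stud z 56 mm), the part to grip: 34 mm along stud x (in line with the bar), 10 mm thick along y, 32 mm high. Heights of the stud's origin over the table, lid shut: 92 mm bar on top of the socket plate beside its slot, 85 mm bar in the slot and flange on the cup, under 77 mm free to turn, 73.5 mm solid, 80 mm locked.
- stand: Fixed wooden block 70 x 70 x 40 mm with a 32 mm square hole, in which the stud hangs by its flange (stud origin 5 mm above the table). Origin: centre of its underside.
- pink_pot: Pink pot, 84 mm across, 70 mm high, origin under its centre; a bystander, it or the stand may be on either side of the case.
- bowl: Blue bowl, 110 mm across, 50 mm high, origin under its centre; a bystander.
- mug: Green mug, 76 mm across, 85 mm high, origin under its centre; a bystander.
Not all that is in view belongs to the job. Of the things like the stud, leave any that is purple; of the rest the larger one is meant.

How it is judged (in metres and radians):
On the way, in this order (a step that is already met when the one before it is completed fails the run):
1. the lid is shut (value of joint lid below 0.03 rad), for 0.2 s.
2. the stud's bar is in the slot of the socket (value of joint lid below 0.03 rad and z of stud in the frame of case below 0.0875 m and angle between stud's own z axis and vertical below 0.15 rad and x of stud in the frame of case between -0.089 and -0.071 m and y of stud in the frame of case between -0.009 and 0.009 m), for 0.1 s.
At the end, for the whole second after the job is handed in: The lid is shut (within 0.03 rad); the stud stands in the hole upright (within 0.12 rad), within 9 mm in x and y of the hole's centre, its bar turned along the case's x (within 0.25 rad) and sprung up into the notch (origin 78.2 to 82 mm above the case's underside), at rest and released (value of joint lid below 0.03 rad and z of stud in the frame of case between 0.0782 and 0.082 m and x of stud in the frame of case between -0.089 and -0.071 m and y of stud in the frame of case between -0.009 and 0.009 m and angle between the x axis of stud and the x axis of case, either way round below 0.25 rad and angle between stud's own z axis and vertical below 0.12 rad and linear speed of stud below 0.02 m/s); the robot touches nothing.
It fails at once if the stud is pressed on the case, lid, cup or socket with more than 30 N (contact force between stud and case above 30 N).
It fails at once if the pink pot is moved more than 30 mm (distance of pink_pot from where it was at the start of the episode above 0.03 m).
It fails at once if the bowl is moved more than 30 mm (distance of bowl from where it was at the start of the episode above 0.03 m).
It fails at once if the mug is moved more than 30 mm (distance of mug from where it was at the start of the episode above 0.03 m).
It also fails if it takes over 72 s, if anything falls off the work surface, if the arm or the gripper's body presses on something with over 40 N, if the wrist force passes 120 N, or if a joint passes its speed limit or range.

## Working session

There is one attempt and no reset: what is moved stays moved. The work goes in short steps, Python scripts to look and compute and a tool call to move; the robot and the scene stay as the last step left them, time stands still between calls to the robot, and variables do not carry over. Pictures are saved under pics/ and viewed, at most 10 in all, crops included, and the job is handed in when it is done.

Besides the shell and the picture viewer there is one more tool, called after ">>>" as name(argument=value, ...) on one line, values as JSON. send_rows: Moves the arm, as the interface text tells. Its arguments: {"type":"object","properties":{"rows":{"type":"array","items":{"type":"array","items":{"type":"array","items":{"type":"number"}}}},"grip":{"type":"number"}},"required":["rows"]}

```bash
mkdir -p pics; ls; cat > h.py <<'E'
import numpy as np, cv2
from cell import ctrl
def cam(n):
    d=ctrl.get_image(n); return d
def ray(d,uv):
    K=np.array([[d['fx'],0,d['cx']],[0,d['fy'],d['cy']],[0,0,1]],float)
    p=cv2.undistortPoints(np.array(uv,float).reshape(-1,1,2),K,np.array(d['D'],float)).reshape(-1,2)
    E=np.array(d['extrinsics'],float)
    v=np.c_[p[:,0],-p[:,1],-np.ones(len(p))]@E[:3,:3].T
    return E[:3,3],v
def plane(d,uv,z):
    o,v=ray(d,uv); return o+v*((z-o[2])/v[:,2])[:,None]
def proj(d,P):
    E=np.array(d['extrinsics'],float); q=(np.array(P,float).reshape(-1,3)-E[:3,3])@E[:3,:3]
    K=np.array([[d['fx'],0,d['cx']],[0,d['fy'],d['cy']],[0,0,1]],float)
    q=q*[1,-1,-1]
    return cv2.projectPoints(q.reshape(-1,1,3),np.zeros(3),np.zeros(3),K,np.array(d['D'],float))[0].reshape(-1,2)
def save(d,f): cv2.imwrite('pics/'+f,d['pixels'][:,:,::-1])
E
python3 - <<'E'
from h import *
for n in('scene','top'):
    d=cam(n); save(d,n+'0.png'); print(n,d['fx'],d['cx'],d['cy'],d['D'],np.round(d['extrinsics'],3).tolist())
print(ctrl.read_state())
E
```

```text
pics
scene 522.6600316024025 308.01832062609463 244.4663359821996 [-0.15504419  0.          0.          0.          0.        ] [[-0.486, -0.669, 0.562, 1101.363], [0.874, -0.383, 0.299, 306.907], [0.015, 0.636, 0.771, 857.833], [0.0, 0.0, 0.0, 1.0]]
top 507.03125275646073 313.9196086093016 235.8559206395364 [0.03905882 0.         0.         0.         0.        ] [[-0.0, 0.983, -0.186, 361.147], [-1.0, 0.0, 0.001, -0.565], [0.001, 0.186, 0.983, 1111.881], [0.0, 0.0, 0.0, 1.0]]
{'clock': 0.1, 'qpos': array([ 1.15721101,  0.6292915 ,  0.03849645,  1.51823803, -0.02698833,
        0.99631806, -0.02004493]), 'qd': array([-0.00144687, -0.0023361 ,  0.00017164, -0.0029595 , -0.00039539,
        0.00055516, -0.00109805]), 'tau': array([ 4.25656573e-03, -5.64531648e+01,  1.23048875e+00, -1.93972671e+01,
        1.11007490e-02,  5.48539989e-03,  4.88916342e-06]), 'eef_pos': array([ 221.38654946, -610.68213499,  303.06694342]), 'tool_rot': array([-3.13985797e+00,  5.93113696e-05,  3.47705635e-01]), 'force': array([-1.03251635,  0.39720938, -0.3273174 ]), 'torque': array([ 0.01140653,  0.03653775, -0.01734343]), 'gripper_force': 0.0, 'width': 85.57029884439447}
```

View pics/top0.png

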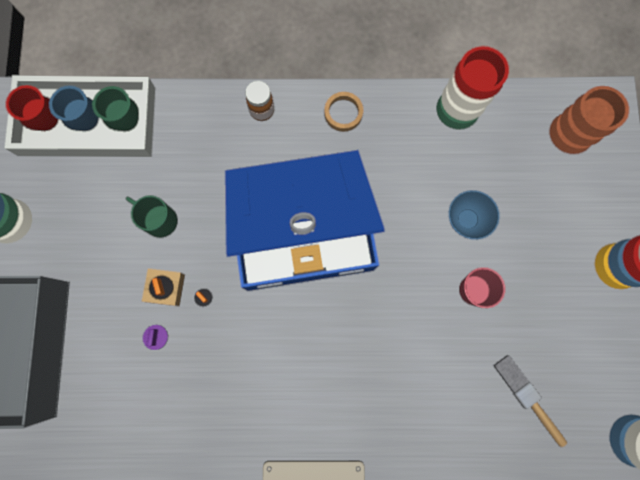

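View pics/scene0.png

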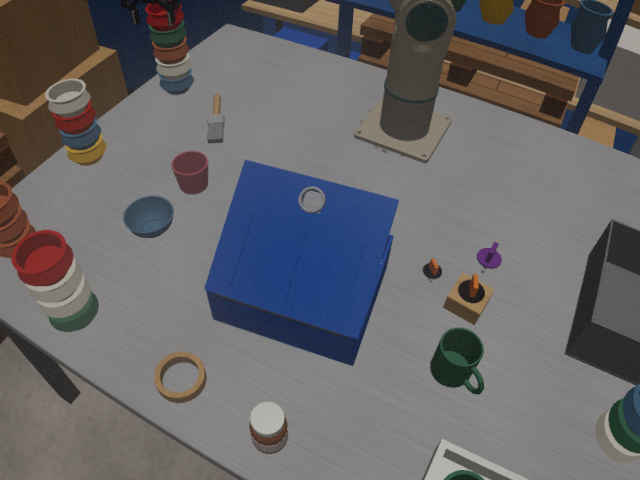

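The top view shows the case with its lid ajar around (305,215), with the socket plate and white slot near (307,259). The stand holding the large orange stud is near (162,287). The small decoy is at (203,297) and the purple one at (155,337). Next I'll zoom in for measurements.

```bash
python3 - <<'E'
import cv2,numpy as np
a=cv2.imread('pics/top0.png')
c=cv2.resize(a[225:295,225:385],None,fx=5,fy=5,interpolation=cv2.INTER_CUBIC)
s=cv2.resize(a[262:312,137:217],None,fx=5,fy=5,interpolation=cv2.INTER_CUBIC)
o=np.zeros((600,800,3),np.uint8);o[:350]=c;o[350:600,:400]=s
b=cv2.imread('pics/scene0.png')
o[350:600,400:800]=cv2.resize(b[263:323,430:510],None,fx=5,fy=5)[:250]
cv2.imwrite('pics/crop0.png',o)
E
```

```text
(no output)
```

View pics/crop0.png

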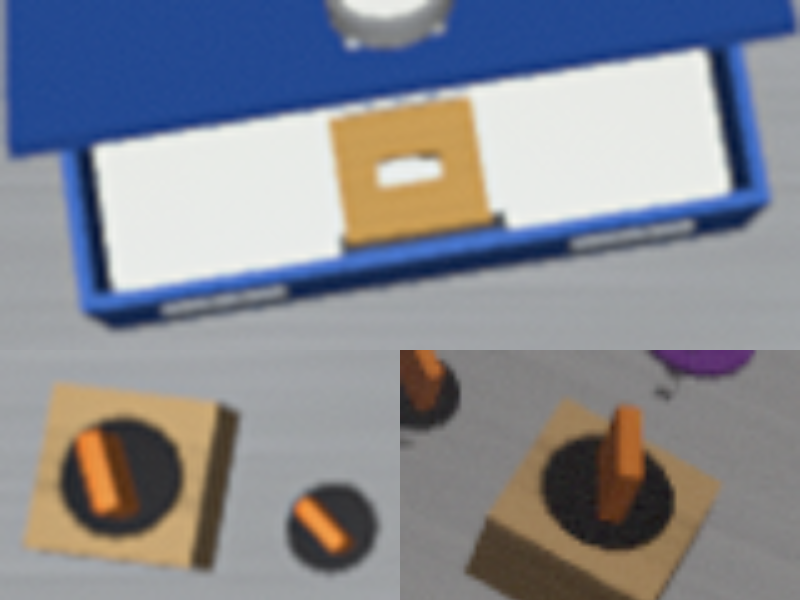

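```bash
python3 - <<'E'
from h import *
d=cam('top'); s=cam('scene')
C=lambda L:[((x+.5)/5-.5+225,(y+.5)/5-.5+225) for x,y in L]
S=lambda L:[((x+.5)/5-.5+137,(y-350+.5)/5-.5+262) for x,y in L]
f=plane(d,C([(85,305),(768,200)]),100); print('front',f,np.linalg.norm(f[1]-f[0]))
yv=(f[0]-f[1]);yv/=np.linalg.norm(yv); xv=np.array([yv[1],-yv[0],0]); mid=f.mean(0); print('yaw',np.arctan2(xv[1],xv[0]))
cen=mid+120*xv; print('centre',cen)
sl=plane(d,C([(375,168),(442,153),(444,178),(380,190)]),92); c=sl.mean(0)
print('slot',c,'in case',(c-cen)@xv,(c-cen)@yv, 'hole nominal',cen-80*xv,'edge',cen-109*xv)
pl=plane(d,C([(330,120),(468,98),(490,222),(345,247)]),92).mean(0);print('plate',(pl-cen)@xv,(pl-cen)@yv)
st=plane(d,S([(55,383),(222,402),(188,568),(25,548)]),40); print('stand',st.round(1).tolist(),st.mean(0))
print('flange',plane(d,S([(122,477)]),45),'wingtop',plane(d,S([(98,472)]),77))
w=plane(d,S([(90,430),(106,512)]),77);e=w[0]-w[1];print('wing yaw',np.arctan2(e[1],e[0]),np.linalg.norm(e))
# orange in both views
for n,k,roi,z in(('top',d,(262,312,140,186),77),('sc',s,(270,310,460,492),77)):
    h=cv2.cvtColor(k['pixels'],cv2.COLOR_RGB2HSV); m=cv2.inRange(h,(5,170,110),(18,255,255)); M=np.zeros_like(m); a,b,c0,e0=roi; M[a:b,c0:e0]=m[a:b,c0:e0]
    y,x=np.nonzero(M); print(n,len(x),x.mean(),y.mean(),plane(k,[(x.mean(),y.mean())],61))
# cases for scene flange (crop 610,490)->
print('flange scene',plane(s,[((608-400+.5)/5-.5+430,(490-350+.5)/5-.5+263)],45))
# cup
print('st',ctrl.read_state()['eef_pos'])
E
```

```text
front [[ 451.6062504   142.95594356  100.        ]
 [ 493.70330511 -130.16462622  100.        ]] 276.34581172144317
yaw 0.15293010930840734
centre [591.25425342  24.67582197 100.        ]
slot [506.0558948   13.66137923  92.        ] in case -85.88188727640791 2.0927731263688614 hole nominal [512.18793631  12.48904644 100.        ] edge [483.52639636   8.07134031 100.        ]
plate -85.43532998168274 2.8427568101336753
stand [[494.1, 350.9, 40.0], [485.9, 280.2, 40.0], [416.3, 290.8, 40.0], [424.8, 359.0, 40.0]] [455.28091116 320.23018047  40.        ]
flange [[453.88049272 318.95525907  45.        ]] wingtop [[453.14846948 319.16672651  77.        ]]
wing yaw 0.24846055795939853 34.3206143076679
top 97 156.24742268041237 285.89690721649487 [[454.78288505 324.02565144  61.        ]]
sc 73 475.1917808219178 281.63013698630135 [[442.1585774  319.96116417  61.        ]]
flange scene [[453.38119552 319.83599001  45.        ]]
st [ 221.47429773 -610.81162127  303.34538376]
```

```bash
cat >> h.py <<'E'
from scipy.spatial.transform import Rotation as R
def go(p,yaw):
    s=ctrl.read_state(); r=R.from_euler('xyz',s['tool_rot']); t=R.from_euler('xyz',[np.pi,0,yaw])
    print('t',round(s['clock'],2),'pos',s['eef_pos'].round(1),'rot',s['tool_rot'].round(3),'F',s['force'].round(1),'w',round(s['width'],1),'q7',s['qpos'][6].round(2))
    print('shift cm',(r.inv().apply(np.array(p)-s['eef_pos'])/10).round(2),'turn',(r.inv()*t).as_rotvec().round(3))
E
python3 - <<'E'
from h import *
d=cam('top'); s=cam('scene')
o1,v1=ray(d,[(302,222)]);o2,v2=ray(s,[(312,201)])
A=np.c_[v1[0],-v2[0]];k=np.linalg.lstsq(A,o2-o1,rcond=None)[0];print(o1+k[0]*v1[0],o2+k[1]*v2[0])
go([551,-42,380],0.153)
E
```

```text
[554.00514872  20.30398457 225.16070939] [553.57210518  21.2916907  225.08976999]
t 0.3 pos [ 221.5 -610.9  303.6] rot [-3.141  0.     0.348] F [-0.1  0.7  1.4] w 85.2 q7 -0.02
shift cm [ 50.37 -42.26  -7.61] turn [-0.001  0.     0.195]
```

>>> send_rows(rows=[[[3, -3, -7.6, 0, 0, 0], [7, -6, -7.6, 0, 0, 0.05], [12, -10, -7.6, 0, 0, 0.1], [15.5, -13.5, -7.6, 0, 0, 0.15], [19, -16.5, -7.6, 0, 0, 0.195], [22.5, -19.5, -7.6, 0, 0, 0.195], [26, -22.5, -7.6, 0, 0, 0.195], [30, -25.5, -7.6, 0, 0, 0.195], [34, -28.5, -7.6, 0, 0, 0.195], [38, -31.9, -7.6, 0, 0, 0.195]]], grip=255)

```text
clock: 1.3
eef_pos: [457.0, -203.4, 380.3]
tool_rot: [3.141, -0.001, 0.153]
force: [1.0, 0.7, -0.0]
width: 0.2
gripper_force: 0.0
```

```bash
python3 -c "
from h import *
go([551,-42,380],0.153)"
```

```text
t 1.3 pos [ 457.  -203.4  380.3] rot [ 3.141e+00 -1.000e-03  1.530e-01] F [ 1.   0.7 -0. ] w 0.2 q7 -1.06
shift cm [ 11.75 -14.53   0.03] turn [ 0.001 -0.001 -0.   ]
```

>>> send_rows(rows=[[[3, -3.6, 0, 0, 0, 0], [6, -7.3, 0, 0, 0, 0], [9, -11, 0, 0, 0, 0], [11.75, -14.5, 0, 0, 0, 0], [11.75, -14.5, 3, 0, 0, 0], [11.75, -14.5, 6, 0, 0, 0], [11.75, -14.5, 8, 0, 0, 0], [11.75, -14.5, 8, 0, 0, 0]]])

```text
clock: 2.1
eef_pos: [548.6, -43.9, 297.4]
tool_rot: [-3.141, 0.006, 0.153]
force: [-0.5, 0.4, 0.6]
width: -0.1
gripper_force: 0.0
```

>>> send_rows(rows=[[[0, 0, 1.3, 0, 0, 0], [0, 0, 2.6, 0, 0, 0], [0, 0, 3.9, 0, 0, 0], [0, 0, 5.2, 0, 0, 0], [0, 0, 6.5, 0, 0, 0], [0, 0, 7.5, 0, 0, 0], [0, 0, 8.5, 0, 0, 0], [0, 0, 9.5, 0, 0, 0], [0, 0, 10.2, 0, 0, 0], [0, 0, 10.2, 0, 0, 0]]])

```text
clock: 3.1
eef_pos: [549.8, -43.9, 196.8]
tool_rot: [-3.141, 0.002, 0.153]
force: [-0.5, 1.3, 0.4]
width: -0.2
gripper_force: 0.0
```

>>> send_rows(rows=[[[0, 0, 0.5, 0, 0, 0], [0, 0, 0.9, 0, 0, 0], [0, 0, 1.2, 0, 0, 0], [0, 0, 1.4, 0, 0, 0], [0, 0, 1.6, 0, 0, 0], [0, 0, 1.7, 0, 0, 0], [0, 0, 1.7, 0, 0, 0]]])

```text
clock: 3.8
eef_pos: [550.4, -44.0, 180.9]
tool_rot: [3.142, -0.001, 0.153]
force: [0.8, 0.1, 0.2]
width: 0.4
gripper_force: 0.0
```

```bash
python3 -c "
from h import *
go([551,-42,380],0.153); d=cam('scene'); cv2.imwrite('pics/s1.png',cv2.resize(d['pixels'][100:400,180:520,::-1],None,fx=1.7,fy=1.7))"
```

```text
t 3.8 pos [550.4 -44.  180.9] rot [ 3.142e+00 -1.000e-03  1.530e-01] F [0.8 0.1 0.2] w 0.4 q7 -1.44
shift cm [  0.1   -0.18 -19.91] turn [ 0.    -0.001 -0.   ]
```

View pics/s1.png

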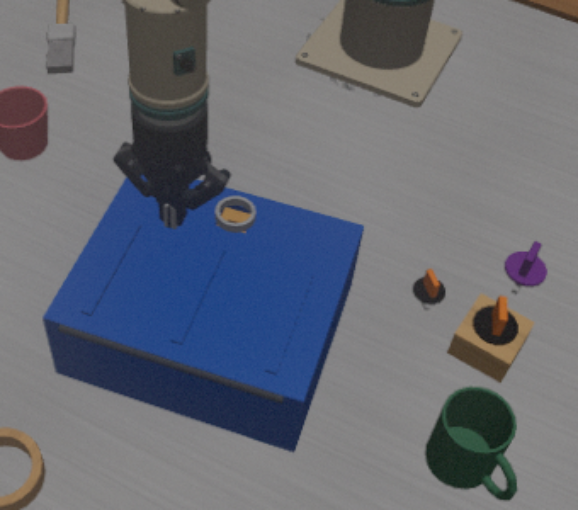

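The lid is down, and the socket shows through the cup at (235,213). I'll press slightly further until there's a reaction.

>>> send_rows(rows=[[[0, 0, 0.1, 0, 0, 0], [0, 0, 0.2, 0, 0, 0], [0, 0, 0.3, 0, 0, 0], [0, 0, 0.3, 0, 0, 0]]])

```text
clock: 4.25
eef_pos: [550.6, -43.9, 180.5]
tool_rot: [3.141, -0.002, 0.153]
force: [-6.0, 0.8, 20.9]
width: -0.1
gripper_force: 10.7
```

>>> send_rows(rows=[[[0, 0, -1, 0, 0, 0], [0, 0, -4, 0, 0, 0], [0, 0, -9, 0, 0, 0], [0, 0, -10, 0, 0, 0], [0, 0, -10, 0, 0, 0]]], grip=0)

```text
clock: 4.75
eef_pos: [551.5, -44.0, 280.2]
tool_rot: [3.141, -0.005, 0.153]
force: [0.2, -0.6, -0.3]
width: 72.1
gripper_force: 0.0
```

```bash
python3 -c "
from h import *
go([454,319.2,280],0.248)"
```

```text
t 4.75 pos [551.5 -44.  280.2] rot [ 3.141 -0.005  0.153] F [ 0.2 -0.6 -0.3] w 72.1 q7 -1.43
shift cm [ -4.11 -37.38  -0.04] turn [ 0.001 -0.005 -0.095]
```

>>> send_rows(rows=[[[-0.4, -4, 0, 0, 0, -0.01], [-0.9, -8.5, 0, 0, 0, -0.02], [-1.4, -13, 0, 0, 0, -0.03], [-1.9, -17.5, 0, 0, 0, -0.04], [-2.4, -22, 0, 0, 0, -0.05], [-2.9, -26.5, 0, 0, 0, -0.06], [-3.4, -31, 0, 0, 0, -0.08], [-3.9, -35, 0, 0, 0, -0.095], [-4.1, -37.4, 0, 0, 0, -0.095], [-4.1, -37.4, 0, 0, 0, -0.095]]])

```text
clock: 5.75
eef_pos: [450.1, 323.7, 276.1]
tool_rot: [-3.14, 0.003, 0.255]
force: [-0.6, 0.2, -0.2]
width: 85.1
gripper_force: 0.0
```

```bash
python3 -c "
from h import *
go([453.7,319.2,121],0.248)
d=cam('top');s=cam('scene')
a=cv2.resize(d['pixels'][190:310,120:400],None,fx=2.8,fy=2.8,interpolation=cv2.INTER_CUBIC)[:300]
b=cv2.resize(d['pixels'][210:290,250:360],None,fx=3.6,fy=3.6,interpolation=cv2.INTER_CUBIC)
c=cv2.resize(s['pixels'][235:335,420:530],None,fx=3,fy=3)
o=np.zeros((600,790,3),np.uint8);o[:300,:784]=a[:,:784];o[300:588,:396]=b;o[300:600,400:730]=c
cv2.imwrite('pics/c2.png',o[:,:,::-1]); save(d,'top2.png')"
```

```text
t 5.75 pos [450.1 323.7 276.1] rot [-3.14e+00  3.00e-03  2.55e-01] F [-0.6  0.2 -0.2] w 85.1 q7 -2.05
shift cm [ 0.28  0.56 15.51] turn [-0.002  0.003  0.007]
```

View pics/c2.png

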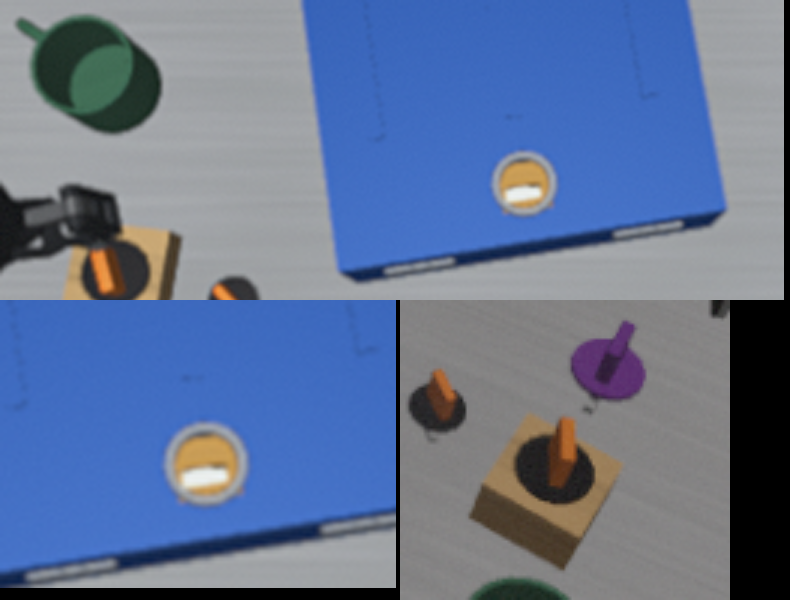

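The lid is shut. The cup ring is at lower-left crop (206,464), with the white slot seen through it at about (205,478). The gripper is above and behind the stand, clear of the stud.

```bash
python3 - <<'E'
from h import *
d=cam('top')
B=lambda L:[((x+.5)/3.6-.5+250,(y-300+.5)/3.6-.5+210) for x,y in L]
cup=plane(d,B([(206,464)]),120)[0]; 
q=plane(d,B([(180,475),(227,466),(229,482),(183,490)]),92)
im=cv2.cvtColor(d['pixels'],cv2.COLOR_RGB2HSV)[250:272,290:325]
m=cv2.inRange(im,(0,0,185),(179,50,255)); y,x=np.nonzero(m)
print(m//255)
ps=plane(d,[(x.mean()+290,y.mean()+250)],92)[0]
xv=np.array([np.cos(.153),np.sin(.153),0]);yv=np.array([-xv[1],xv[0],0])
for n,p in(('corners',q.mean(0)),('mask',ps)):
    print(n,p,(p-cup)@xv,(p-cup)@yv)
print('cup',cup, 'slot first est rel cup',(np.array([506.06,13.66,92])-cup)@xv,(np.array([506.06,13.66,92])-cup)@yv)
go([453.7,319.2,160],0.248)
E
```

```text
[[0 0 0 0 0 0 0 0 0 0 0 0 0 0 0 0 0 0 0 0 0 0 0 0 0 0 0 0 0 0 0 0 0 0 0]
 [0 0 0 0 0 0 0 0 0 0 0 0 0 0 0 0 0 0 0 0 0 0 0 0 0 0 0 0 0 0 0 0 0 0 0]
 [0 0 0 0 0 0 0 0 0 0 0 0 0 0 0 0 0 0 0 0 0 0 0 0 0 0 0 0 0 0 0 0 0 0 0]
 [0 0 0 0 0 0 0 0 0 0 0 0 0 0 0 0 0 0 0 0 0 0 0 0 0 0 0 0 0 0 0 0 0 0 0]
 [0 0 0 0 0 0 0 0 0 0 0 0 0 0 0 0 0 0 0 0 0 0 0 0 0 0 0 0 0 0 0 0 0 0 0]
 [0 0 0 0 0 0 0 0 0 0 0 0 0 0 0 0 0 0 0 0 0 0 0 0 0 0 0 0 0 0 0 0 0 0 0]
 [0 0 0 0 0 0 0 0 0 0 0 0 0 0 0 0 0 1 0 0 0 0 0 0 0 0 0 0 0 0 0 0 0 0 0]
 [0 0 0 0 0 0 0 0 0 0 0 0 1 1 1 1 1 1 1 1 1 1 1 0 0 0 0 0 0 0 0 0 0 0 0]
 [0 0 0 0 0 0 0 0 0 0 0 1 1 1 1 1 1 1 1 1 1 1 1 0 0 0 0 0 0 0 0 0 0 0 0]
 [0 0 0 0 0 0 0 0 0 0 0 1 1 1 1 1 1 1 1 1 1 1 1 0 0 0 0 0 0 0 0 0 0 0 0]
 [0 0 0 0 0 0 0 0 0 0 0 1 1 1 1 1 1 1 1 1 1 1 0 0 0 0 0 0 0 0 0 0 0 0 0]
 [0 0 0 0 0 0 0 0 0 0 1 1 1 1 1 1 1 0 0 0 0 0 0 0 0 0 0 0 0 0 0 0 0 0 0]
 [0 0 0 0 0 0 0 0 0 0 0 1 1 0 0 0 0 0 0 0 0 0 0 0 0 0 0 0 0 0 0 0 0 0 0]
 [0 0 0 0 0 0 0 0 0 0 0 0 0 0 0 0 0 0 0 0 0 0 0 0 0 0 0 0 0 0 0 0 0 0 0]
 [0 0 0 0 0 0 0 0 0 0 0 0 0 0 0 0 0 0 0 0 0 0 0 0 0 0 0 0 0 0 0 0 0 0 0]
 [0 0
[... 237 characters left out ...]
 0 0 0 0 0 0 0 0 0 0 0 0 0 0 0 0 0 0 0 0 0 0 0 0]
 [0 0 0 0 0 0 0 0 0 0 0 0 0 0 0 0 0 0 0 0 0 0 0 0 0 0 0 0 0 0 0 0 0 0 0]
 [0 0 0 0 0 0 0 0 0 0 0 0 0 0 0 0 0 0 0 0 0 0 0 0 0 0 0 0 0 0 0 0 0 0 0]
 [0 0 0 0 0 0 0 0 0 0 0 0 0 0 0 0 0 0 0 0 0 0 0 0 0 0 0 0 0 0 0 0 0 0 0]]
corners [505.84444368  13.93791076  92.        ] -3.7081361709449716 1.6418208038688489
mask [506.37156757  15.20532611  92.        ] -2.99401109894586 2.814094934577414
cup [509.75948225  12.88040312 120.        ] slot first est rel cup -3.537452561974949 1.3343049118172738
t 5.9 pos [452.7 317.9 276.6] rot [3.14e+00 2.00e-03 2.47e-01] F [ 0.3 -0.8 -0.6] w 85.3 q7 -2.05
shift cm [ 0.16 -0.12 11.66] turn [ 0.002  0.002 -0.001]
```

>>> send_rows(rows=[[[0.15, -0.1, 3, 0, 0, 0], [0.15, -0.1, 6, 0, 0, 0], [0.15, -0.1, 9, 0, 0, 0], [0.15, -0.1, 10.6, 0, 0, 0], [0.15, -0.1, 11.6, 0, 0, 0], [0.15, -0.1, 11.6, 0, 0, 0], [0.15, -0.1, 11.6, 0, 0, 0]]])

```text
clock: 6.6
eef_pos: [454.6, 320.2, 162.4]
tool_rot: [3.142, -0.001, 0.247]
force: [0.8, 0.4, -0.1]
width: 85.4
gripper_force: 0.0
```

```bash
python3 -c "
from h import *
go([453.5,319.3,121],0.248)"
```

```text
t 6.6 pos [454.6 320.2 162.4] rot [ 3.142e+00 -1.000e-03  2.470e-01] F [ 0.8  0.4 -0.1] w 85.4 q7 -2.07
shift cm [-0.13  0.06  4.14] turn [ 0.    -0.001 -0.001]
```

>>> send_rows(rows=[[[-0.1, 0.06, 1, 0, 0, 0], [-0.1, 0.06, 2, 0, 0, 0], [-0.1, 0.06, 3, 0, 0, 0], [-0.1, 0.06, 3.7, 0, 0, 0], [-0.1, 0.06, 4, 0, 0, 0], [-0.1, 0.06, 4, 0, 0, 0], [-0.1, 0.06, 4, 0, 0, 0]]])

```text
clock: 7.3
eef_pos: [453.3, 320.0, 122.0]
tool_rot: [-3.142, -0.0, 0.248]
force: [-0.2, -0.5, -0.5]
width: 85.1
gripper_force: 0.0
```

>>> send_rows(rows=[[[0, 0, 0, 0, 0, 0], [0, 0, 0, 0, 0, 0], [0, 0, 0, 0, 0, 0], [0, 0, 0, 0, 0, 0], [0, 0, 0, 0, 0, 0], [0, 0, 0, 0, 0, 0], [0, 0, 0, 0, 0, 0], [0, 0, 0, 0, 0, 0]]], grip=255)

```text
clock: 8.1
eef_pos: [453.3, 320.0, 122.2]
tool_rot: [-3.141, -0.001, 0.248]
force: [0.1, -0.2, 3.7]
width: 9.4
gripper_force: 58.8
```

>>> send_rows(rows=[[[0, 0, -1, 0, 0, 0], [0, 0, -3, 0, 0, 0], [0, 0, -6, 0, 0, 0], [0, 0, -10, 0, 0, 0], [0, 0, -14, 0, 0, 0], [0, 0, -15, 0, 0, 0], [0, 0, -15, 0, 0, 0]]])

```text
clock: 8.8
eef_pos: [453.7, 320.3, 273.8]
tool_rot: [-3.14, -0.004, 0.248]
force: [0.2, 0.1, -0.7]
width: 8.8
gripper_force: 58.4
```

```bash
python3 -c "
from h import *
go([506.6,14.2,260],1.724)"
```

```text
t 8.8 pos [453.7 320.3 273.8] rot [-3.14  -0.004  0.248] F [ 0.2  0.1 -0.7] w 8.8 q7 -2.05
shift cm [-2.38 30.97  1.33] turn [ 1.000e-03 -4.000e-03 -1.476e+00]
```

>>> send_rows(rows=[[[-0.2, 2, 0, 0, 0, -0.1], [-0.4, 5, 0, 0, 0, -0.23], [-0.7, 9, 0, 0, 0, -0.37], [-1, 13, 0, 0, 0, -0.51], [-1.3, 17, 0, 0, 0, -0.65], [-1.6, 21, 0, 0, 0, -0.79], [-1.9, 25, 0, 0, 0, -0.93], [-2.2, 28.5, 0, 0, 0, -1.07], [-2.38, 30.5, 0, 0, 0, -1.21], [-2.38, 30.97, 0, 0, 0, -1.35]]])

```text
clock: 9.8
eef_pos: [504.9, 10.0, 269.7]
tool_rot: [-3.137, 0.001, 1.598]
force: [0.6, -0.0, -0.7]
width: 8.9
gripper_force: 58.5
```

```bash
python3 -c "
from h import *
go([506.6,14.2,245],1.724)"
```

```text
t 9.8 pos [504.9  10.  269.7] rot [-3.137e+00  1.000e-03  1.598e+00] F [ 0.6 -0.  -0.7] w 8.9 q7 -0.38
shift cm [0.42 0.19 2.47] turn [-0.005  0.001 -0.126]
```

>>> send_rows(rows=[[[0, 0, 0.5, 0, 0, -0.126], [0, 0, 1, 0, 0, -0.126], [0, 0, 1.5, 0, 0, -0.126], [0, 0, 2, 0, 0, -0.126], [0, 0, 2, 0, 0, -0.126], [0, 0, 2, 0, 0, -0.126]]])

```text
clock: 10.4
eef_pos: [505.9, 14.2, 251.7]
tool_rot: [-3.141, 0.0, 1.724]
force: [0.3, -1.1, -1.4]
width: 9.1
gripper_force: 58.5
```

```bash
python3 -c "
from h import *
go([506.6,14.2,225],1.724)
d=cam('top'); s=cam('scene')
o=np.zeros((600,800,3),np.uint8);o[:,:390]=cv2.resize(d['pixels'][190:310,266:344],(390,600));o[:,400:]=cv2.resize(s['pixels'][120:240,270:350],(400,600))
cv2.imwrite('pics/c3.png',o[:,:,::-1])"
```

```text
t 10.4 pos [505.9  14.2 251.7] rot [-3.141  0.     1.724] F [ 0.3 -1.1 -1.4] w 9.1 q7 -0.31
shift cm [-0.01  0.07  2.67] turn [-0.  0. -0.]
```

View pics/c3.png

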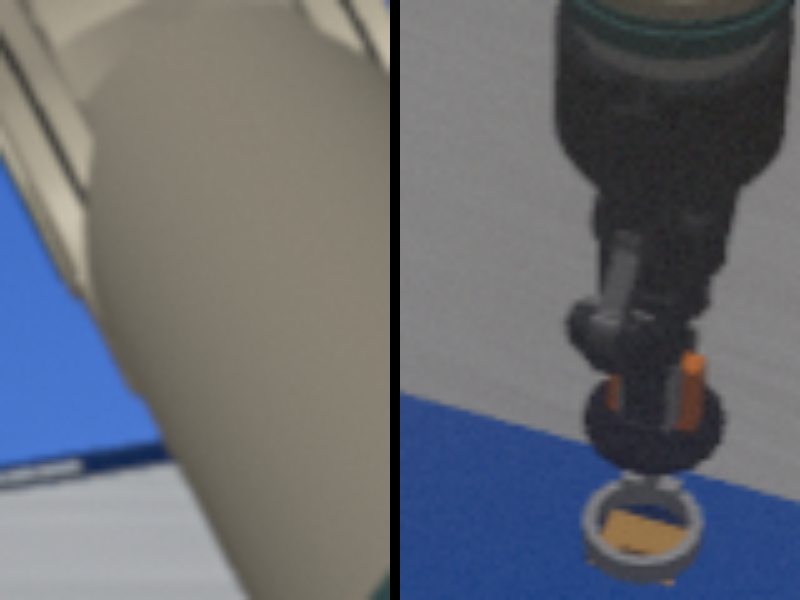

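The stud hangs upright, its flange at crop (655,422), just above the cup at (642,525). I'll check that offset from the scene camera.

```bash
python3 -c "
from h import *
s=cam('scene'); f=lambda x,y:((x-400+.5)/5-.5+270,(y+.5)/5-.5+120)
print(plane(s,[f(654,424)],172),plane(s,[f(642,522)],120))
go([506.6,14.2,213],1.724)"
```

```text
[[507.53851182  14.73015727 172.        ]] [[510.14057537  12.94150631 120.        ]]
t 10.55 pos [506.2  14.  252.2] rot [3.141 0.    1.724] F [ 0.  0. -1.] w 8.4 q7 -0.31
shift cm [0.01 0.04 3.92] turn [ 0.001  0.    -0.   ]
```

>>> send_rows(rows=[[[0, 0.04, 1, 0, 0, 0], [0, 0.04, 2, 0, 0, 0], [0, 0.04, 3, 0, 0, 0], [0, 0.04, 3.5, 0, 0, 0], [0, 0.04, 3.8, 0, 0, 0], [0, 0.04, 3.8, 0, 0, 0], [0, 0.04, 3.8, 0, 0, 0]]])

```text
clock: 11.25
eef_pos: [506.6, 14.0, 214.0]
tool_rot: [3.141, -0.0, 1.724]
force: [-0.2, -0.1, -0.8]
width: 9.4
gripper_force: 58.5
```

```bash
python3 -c "
from h import *
go([506.6,14.2,208],1.724)"
```

```text
t 11.25 pos [506.6  14.  214. ] rot [ 3.141 -0.     1.724] F [-0.2 -0.1 -0.8] w 9.4 q7 -0.35
shift cm [0.02 0.01 0.6 ] turn [ 0. -0. -0.]
```

>>> send_rows(rows=[[[0, 0, 0.2, 0, 0, 0], [0, 0, 0.4, 0, 0, 0], [0, 0, 0.5, 0, 0, 0], [0, 0, 0.55, 0, 0, 0], [0, 0, 0.6, 0, 0, 0], [0, 0, 0.6, 0, 0, 0]]])

```text
clock: 11.85
eef_pos: [506.4, 13.9, 207.9]
tool_rot: [-3.142, -0.0, 1.724]
force: [-0.0, -0.9, -1.1]
width: 8.7
gripper_force: 58.5
```

>>> send_rows(rows=[[[0, 0, 0.1, 0, 0, 0], [0, 0, 0.15, 0, 0, 0], [0, 0, 0.2, 0, 0, 0], [0, 0, 0.2, 0, 0, 0]]])

```text
clock: 12.25
eef_pos: [506.4, 13.9, 205.9]
tool_rot: [-3.142, -0.0, 1.724]
force: [-0.1, 0.2, -0.8]
width: 9.2
gripper_force: 58.5
```

In the slot without contact. I'll continue down to the cup and then press it.

>>> send_rows(rows=[[[0, 0, 0.1, 0, 0, 0], [0, 0, 0.2, 0, 0, 0], [0, 0, 0.3, 0, 0, 0], [0, 0, 0.4, 0, 0, 0], [0, 0, 0.5, 0, 0, 0], [0, 0, 0.5, 0, 0, 0]]])

```text
clock: 12.85
eef_pos: [506.4, 13.9, 201.0]
tool_rot: [3.142, 0.0, 1.724]
force: [-0.9, -0.4, 1.4]
width: 8.9
gripper_force: 58.8
```

>>> send_rows(rows=[[[0, 0, 0.1, 0, 0, 0], [0, 0, 0.2, 0, 0, 0], [0, 0, 0.3, 0, 0, 0], [0, 0, 0.4, 0, 0, 0], [0, 0, 0.4, 0, 0, 0]]])

```text
clock: 13.35
eef_pos: [506.4, 13.9, 197.0]
tool_rot: [3.142, 0.0, 1.724]
force: [-1.8, 0.6, 4.8]
width: 8.9
gripper_force: 59.3
```

>>> send_rows(rows=[[[0, 0, 0.1, 0, 0, 0], [0, 0, 0.2, 0, 0, 0], [0, 0, 0.3, 0, 0, 0], [0, 0, 0.4, 0, 0, 0], [0, 0, 0.47, 0, 0, 0], [0, 0, 0.47, 0, 0, 0]]])

```text
clock: 13.95
eef_pos: [506.4, 13.9, 192.6]
tool_rot: [3.141, 0.0, 1.724]
force: [-2.7, -0.4, 9.4]
width: 8.8
gripper_force: 59.8
```

>>> send_rows(rows=[[[0, 0, 0, 0, 0, 0.05], [0, 0, 0, 0, 0, 0.12], [0, 0, 0, 0, 0, 0.2], [0, 0, 0, 0, 0, 0.28], [0, 0, 0, 0, 0, 0.36], [0, 0, 0, 0, 0, 0.44], [0, 0, 0, 0, 0, 0.5], [0, 0, 0, 0, 0, 0.5]]])

```text
clock: 14.75
eef_pos: [507.0, 14.5, 192.9]
tool_rot: [3.14, -0.001, 1.223]
force: [-2.1, 1.0, 7.8]
width: 9.0
gripper_force: 59.9
```

```bash
python3 -c "
from h import *
go([506.6,14.2,192.6],.153);print(ctrl.read_state()['torque'])"
```

```text
t 14.75 pos [507.   14.5 192.9] rot [ 3.140e+00 -1.000e-03  1.223e+00] F [-2.1  1.   7.8] w 9.0 q7 -0.74
shift cm [-0.05 -0.03  0.03] turn [ 1.00e-03 -2.00e-03  1.07e+00]
[ 0.16313147  0.339345   -0.02106015]
```

>>> send_rows(rows=[[[0, 0, 0.03, 0, 0, 0.1], [0, 0, 0.03, 0, 0, 0.22], [0, 0, 0.03, 0, 0, 0.34], [0, 0, 0.03, 0, 0, 0.46], [0, 0, 0.03, 0, 0, 0.58], [0, 0, 0.03, 0, 0, 0.7], [0, 0, 0.03, 0, 0, 0.82], [0, 0, 0.03, 0, 0, 0.94], [0, 0, 0.03, 0, 0, 1.04], [0, 0, 0.03, 0, 0, 1.07]]])

```text
clock: 15.75
eef_pos: [507.2, 14.5, 192.6]
tool_rot: [3.142, -0.002, 0.152]
force: [-1.4, 0.9, 7.4]
width: 8.7
gripper_force: 59.9
```

```bash
python3 -c "
from h import *
go([506.6,14.2,197.0],.153);print(ctrl.read_state()['torque'])"
```

```text
t 15.75 pos [507.2  14.5 192.6] rot [ 3.142e+00 -2.000e-03  1.520e-01] F [-1.4  0.9  7.4] w 8.7 q7 -1.49
shift cm [-0.06  0.02 -0.44] turn [ 0.    -0.002 -0.001]
[0.16615314 0.24934043 0.09108627]
```

>>> send_rows(rows=[[[0, 0, -0.1, 0, 0, 0], [0, 0, -0.2, 0, 0, 0], [0, 0, -0.3, 0, 0, 0], [0, 0, -0.4, 0, 0, 0], [0, 0, -0.45, 0, 0, 0], [0, 0, -0.5, 0, 0, 0], [0, 0, -0.5, 0, 0, 0]]])

```text
clock: 16.45
eef_pos: [507.1, 14.4, 197.1]
tool_rot: [-3.141, -0.002, 0.154]
force: [2.0, 2.4, 4.9]
width: 8.6
gripper_force: 59.2
```

>>> send_rows(rows=[[[0, 0, -0.05, 0, 0, 0], [0, 0, -0.1, 0, 0, 0], [0, 0, -0.1, 0, 0, 0]]])

```text
clock: 16.75
eef_pos: [507.1, 14.3, 197.4]
tool_rot: [-3.141, -0.001, 0.154]
force: [3.5, 3.4, -5.3]
width: 9.1
gripper_force: 58.4
```

The bar is held in the notch, since pulling up meets resistance. I'll release it and retreat.

>>> send_rows(rows=[[[0, 0, -0.05, 0, 0, 0], [0, 0, -0.05, 0, 0, 0], [0, 0, -0.05, 0, 0, 0], [0, 0, -0.05, 0, 0, 0], [0, 0, -0.05, 0, 0, 0], [0, 0, -0.05, 0, 0, 0], [0, 0, -0.05, 0, 0, 0], [0, 0, -0.05, 0, 0, 0]]], grip=0)

```text
clock: 17.55
eef_pos: [506.4, 13.9, 198.4]
tool_rot: [3.142, 0.0, 0.154]
force: [-0.8, -0.6, -0.1]
width: 85.5
gripper_force: 0.0
```

>>> send_rows(rows=[[[0, 0, -2, 0, 0, 0], [0, 0, -4, 0, 0, 0], [0, 0, -8, 0, 0, 0], [0, 4, -11, 0, 0, 0], [0, 9, -12, 0, 0, 0], [0, 14, -12, 0, 0, 0], [0, 19, -12, 0, 0, 0], [0, 24, -12, 0, 0, 0], [0, 25, -12, 0, 0, 0], [0, 25, -12, 0, 0, 0]]])

```text
clock: 18.55
eef_pos: [544.1, -235.8, 318.0]
tool_rot: [3.141, 0.001, 0.149]
force: [-0.7, 0.6, -1.0]
width: 85.5
gripper_force: 0.0
```

```bash
python3 -c "
from h import *
d=cam('top'); s=cam('scene')
o=np.zeros((600,800,3),np.uint8);o[:,:390]=cv2.resize(d['pixels'][190:310,266:344],(390,600));o[:,400:]=cv2.resize(s['pixels'][120:240,270:350],(400,600))
cv2.imwrite('pics/c4.png',o[:,:,::-1]);go([0,0,0],0)"
```

```text
t 18.65 pos [ 544.7 -231.4  318.1] rot [-3.14   0.     0.155] F [ 0.2  0.  -0.4] w 85.4 q7 -1.03
shift cm [-50.23 -31.21  31.89] turn [-0.002  0.001  0.155]
```

View pics/c4.png

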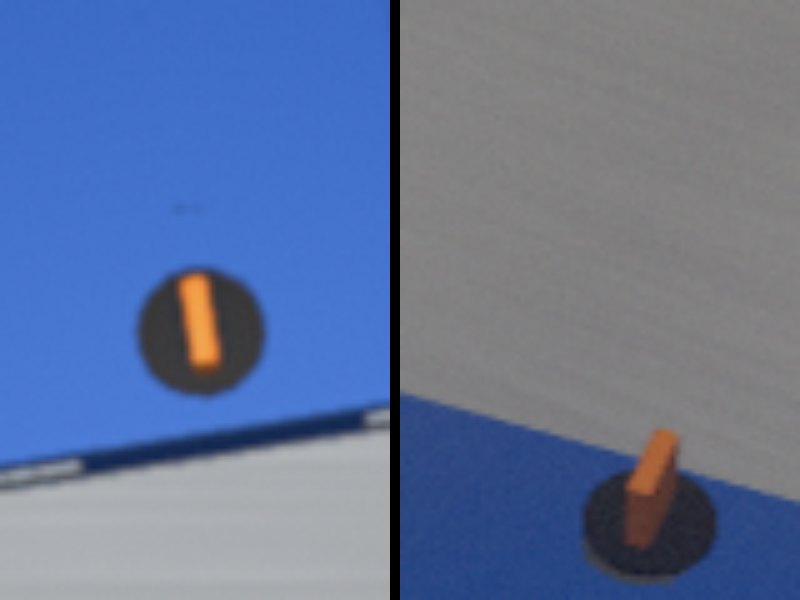

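The stud sits upright and seated flat on the cup at crop (200,330), its wing along the case's x. The lid is shut and the arm is clear, so I'm handing the job in.

```bash
python3 -c "
from h import *
print(ctrl.finish_job())"
```

```text
the job is handed in; nothing more can be done
None
```

The lid is shut, the orange stud is locked in the socket by its quarter turn and released, the pots were not touched, and the job is handed in (the hand-in returned no verdict).

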